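# Refit the dust cup to the bench dust extractor

### The job

The emptied dust cup of the bench extractor stands on the drape: pick it up by its handle, feel its lugs up through the slots of the collar under the cyclone head, push it up against the sprung seal and twist it anticlockwise (seen from above) until the lugs meet their stops and lock down in their notches. Then let go, so that it hangs there level by itself. Do not force it against the collar, and leave the other things on the bench where they are.

Things in the scene. Friction and masses are not known exactly. Their poses are not given: they have to be found in the camera images.
- cup: Loose grey dust cup standing upright, open at the top, 85 mm high, 80 mm across (the last 11 mm tapers to 77 at the rim), 0.13 to 0.26 kg. Origin: centre of its underside; z up its axis. A straight black handle, 18 mm wide and 28 mm high, runs level along its -x from 60 to 165 mm off the axis, centred 39 mm above the underside. Carried by this handle.
- handle (a point): On the centre line of the cup's handle, 120 mm from the cup's axis and 39 mm above its underside; axes as the cup's. Grip here from above, across the handle; pushes on the cup tend to pitch it in the fingers, so grip firmly. Turned against the stops, 5 N sideways here already loads the lugs with some 25 N; 3 to 5 N is enough to feel them.
- lug (a point): Outer lower edge of the cup's lug above the handle: 47.5 mm from the axis along -x, 66 mm above the underside, 19 mm below the rim. The cup has three equal lugs 120 deg apart, 19 mm wide, 8 mm thick, standing out 8 mm.
- extractor: Fixed dust extractor: grey cabinet 200 x 250 x 240 mm, its front 105 mm behind (+x of) the head's axis, holding out a cyclone head 120 mm across, top 272 mm up, pipe over it to 315. Origin on the bench below the head's axis; -x is its front, to the robot. A 36 mm duct leaves the head along +y, 40 mm behind the axis, 228 mm up, to a black hood 150 to 280 mm off along +y, reaching 45 mm forward.
- mount (a point): Centre of the lower face of the black collar under the head, 155 mm above the bench, on the head's vertical axis; axes as the extractor's. The collar is 114 mm across, open below, 103 mm across inside, with three ledges in to 85 mm, 120 deg apart, between entry slots 38 deg wide. If the lugs miss the slots they strike the ledges' undersides with the cup's underside 74 mm below this point.
- slot (a point): Nominal centre of the slot for the lug above the handle (cup's yaw 0.59 rad less than the extractor's), 42.5 mm off the axis. The real collar is clamped on turned by an unknown angle, up to 0.26 rad either way, and stays so; this point does not show it. A cup within 0.1 rad of the real slot goes up. A thin rib on the collar's outside stands over each real slot.
- seal_face (a point): Centre of the underside of the round flat rubber seal inside the collar, as it rests, 22 mm above the collar's lower face. The cup's rim meets it through the slots (cup's underside 63 mm below the collar's face); it pushes down with 3.5 N there and 8 N after 10 mm, its hard end. Lugs raised 5 to 9 mm past first touch turn freely over the ledges; lower, they meet the ledges' ramps.
- home (a point): Where the centre of the cup's underside hangs once locked, 61 mm below the collar's lower face. Turned anticlockwise from above (yaw growing), the lugs pass over humps 3 mm high (0.85 rad is surely past them), then meet hard stops 0.93 rad past the real slots' centres; within 0.06 rad of the stops they can be let down behind the humps into notches, where the seal holds them.
- vertebra_a: loose bone-coloured vertebra model, about 75 x 80 x 25 mm, origin at its underside; a bystander
- vertebra_b: loose bone-coloured vertebra model, about 90 x 90 x 28 mm, origin at its underside; a bystander
- drill: loose cordless drill lying on its side, about 160 x 190 x 55 mm, dark green and black; a bystander
- multitool: loose red and black oscillating tool lying along its x, about 290 x 55 x 55 mm; a bystander
- dust_brush: loose brush lying along its x, origin at its underside; a bystander
- screwdriver: loose screwdriver lying along its x, origin at its underside; a bystander
- foam_block: loose bone-coloured foam block 85 x 45 x 30 mm; a bystander
- screw_jar: loose jar of 54 mm diameter and 70 mm height; a bystander
Things that resemble listed ones, but are neither listed nor needed, are in the scene too. There is more than one size of the cup; the one meant has the size given above.

How it is judged:
On the way, in this order (a step that is already met when the one before it is completed fails the run):
1. the cup has been lifted clear of the bench (height (world z) of cup above 0.02 m), for 0.2 s.
2. the cup is pushed up in the collar, lugs through the slots and rim on the seal (z of cup in the frame of mount above -0.0595 m and horizontal distance between cup and mount below 0.006 m), for 0.1 s.
At the end, for the whole second after the job is handed in: The cup hangs locked: its underside between 59.7 and 63 mm below the collar's lower face (lugs down in the notches, not on the humps), its axis within 5 mm of the head's and within 0.035 rad of vertical, at rest and released (z of cup in the frame of mount between -0.063 and -0.0597 m and horizontal distance between cup and mount below 0.005 m and angle between cup's own z axis and vertical below 0.035 rad and linear speed of cup below 0.01 m/s and angular speed of cup below 0.05 rad/s); the robot touches nothing.
It fails at once if the cup is forced against the collar or seal (contact forces there adding up to more than 90 N, about 18 N at the handle sideways) (contact force between cup and extractor above 90 N).
It fails at once if a bystander is moved more than 20 mm (distance of any of vertebra_a, vertebra_b, drill, multitool, dust_brush, screwdriver, foam_block, screw_jar from where it was at the start of the episode above 0.02 m).
It also fails if it takes over 64 s, if anything falls off the work surface, if the arm or the gripper's body presses on something with over 40 N, if the wrist force passes 120 N, or if a joint passes its speed limit or range.

### The arm

A 6-joint arm with a two-finger parallel gripper is mounted at the origin on the work surface. World frame = base frame: x ahead of the robot, y to its left, z up, the work surface at z = 0. Lengths are in m, angles in rad, forces in N, time in s.
With the tool pointing down it reaches from about 0.3 to 0.75 m from the base axis. Payload 8.5 kg.
Tool frame: the origin (TCP) lies at the very end of the fingers, on their centre line; the grasp point (between the pads) lies 19 mm behind it (arm.grip_point_offset is the distance from the TCP to the grasp point, in m); z points along the fingers, y is the line along which they close (so a half turn about z gives the same grasp; the last joint's range is limited). The gripper opens to 88 mm and grips with 3 to 60 N. Pads are 18 mm wide; open, the fingers measure 123 mm over their backs; the gripper's body (75 mm by 187 mm) begins 45 mm behind the grasp point.
Start: joints at [-1.52, 0.381, 1.297, -0, 1.464, -0.215], TCP at [0.144, -0.531, 0.239] pointing down, gripper open.
Joint ranges: [-3.11, 3.11], [-0.89, 2.33], [0.22, 2.48], [-1.42, 4.56], [0.17, 2.85], [-2.88, 2.88]. Speed limits (rad/s): [2.39, 2.39, 3.14, 3.14, 3.14, 3.14].

### API

Orientations are given as [roll, pitch, yaw] about the fixed x, y, z axes, in that order (R = Rz(yaw) Ry(pitch) Rx(roll)).
In Python, from workcell import arm, hand, solve_ik, eyes, finish_job, monitor gives the robot as it stands. Calls block until the motion is done:
- arm.reach(position, orientation): joint-space move of the TCP to a pose.
- arm.move_l(position, frame=None, vel=0.15, force_limit=None): straight line of the TCP; frame=None keeps the orientation; vel is the mean speed in m/s. With force_limit (N) it stops when the force on the tool has changed by that much, and returns True; else False.
- arm.set_joints(angles): joint-space move.
- hand.move_gripper(opening, newtons=None): finger opening in m; newtons is the grip in N (None keeps the last); returns when the fingers have stopped.
- arm.pause(seconds).
- solve_ik(position, orientation): joint angles nearest the present ones, or None.
- eyes.capture(name): name is "scene" or "top" or "wrist"; returns a dict with "image" (400x640x3 uint8, red, green, blue), "mtx" (3x3 intrinsics, pixels), "R" (3x3) and "t" (3): a world point X has camera coordinates R X + t. Camera axes: x right, y down, z forward; pixel columns grow to the right and rows downward; lengths in m; the calibration is good to about 2 mm. A picture is of the moment at which its call begins. There is no depth.
A pose or a line that the arm cannot do raises arm.IKError and nothing moves.
- finish_job(): hands the job in; it is judged then, once.
Trained networks look in a picture, given as the dict that the camera call returned (one of the last four; its "shot" number tells which), for a name from the list of things; names that differ only in an ending like _2 or _b are one class to them, and where a whole thing is asked for, a point or a joint stands for the part that bears it (a point fixed in the world has none). Each returns a list of dicts, best first, with "conf" (0 to 1); they miss things now and then, are a little off and sometimes report something else, mostly with a low value. They report only what shows in the picture. A call takes as long as a camera call. They do not tell look-alikes from the thing itself.
- eyes.find_in(picture, thing): "box" ([left, top, width, height] in pixels, round what is visible of it).
- eyes.regions_of(picture, thing): "region" (400x640 bool, what is visible of it) and "box" ([left, top, width, height] in pixels, round what is visible of it).
- eyes.place_of(picture, thing): "pixel" ([column, row] in pixels: a listed point, or the origin of a listed thing).
Readings, each from a call of its own:
- monitor.read_time(): time.
- monitor.read_joint_pos(): joint angles.
- monitor.read_joint_velocities(): joint speeds.
- monitor.read_effort(): joint torques, N m.
- monitor.read_position(): TCP position.
- monitor.read_tcp_rot(): TCP orientation.
- monitor.read_force(): force on the tool from outside, world axes, zero at the start.
- monitor.read_ft_torque(): the same for the moment, N m.
- monitor.read_finger_gap(): finger opening in m.
- monitor.read_grip_force(): force on a finger pad.
Only numpy, scipy, OpenCV 4.12 (cv2) and the standard library are available. Lean on these libraries where they do the work, as an engineer would, in place of code of your own. Each camera call takes 0.05 s, during which the arm holds its last target. There are 200 camera calls.

## Working session

There is one attempt and no reset: what is moved stays moved. The work goes in short steps, each a Python script; the robot and the scene stay as the last script left them, time stands still between calls to the robot, and variables do not carry over. Pictures are saved under pics/ and viewed, at most 10 in all, crops included, and the job is handed in when it is done.

```bash
mkdir -p pics; ls
cat > h.py <<'E'
import numpy as np, cv2
from workcell import arm, hand, solve_ik, eyes, finish_job, monitor
def ray(p,px):
    d=p["R"].T@np.linalg.inv(p["mtx"])@np.array([px[0],px[1],1.]); return -p["R"].T@p["t"],d
def onz(p,px,z):
    c,d=ray(p,px); return c+d*(z-c[2])/d[2]
def proj(p,X):
    q=p["mtx"]@(p["R"]@np.asarray(X,float)+p["t"]); return q[:2]/q[2]
def tri(L):
    A=np.zeros((3,3));b=np.zeros(3)
    for p,px in L:
        c,d=ray(p,px);d=d/np.linalg.norm(d);M=np.eye(3)-np.outer(d,d);A+=M;b+=M@c
    return np.linalg.solve(A,b)
def save(p,n): cv2.imwrite(f"pics/{n}.png",cv2.cvtColor(p["image"],cv2.COLOR_RGB2BGR))
E
python3 - <<'E'
from h import *
np.set_printoptions(precision=3,suppress=True)
P={}
for n in("scene","top"):
    p=P[n]=eyes.capture(n); save(p,n)
    print(n,"cam",-p["R"].T@p["t"])
    for t in("cup","handle","lug","extractor","mount","slot","home","seal_face"):
        print(t,[(np.round(r["pixel"]),round(r["conf"],2)) for r in eyes.place_of(p,t)])
    print([(np.round(r["box"]),round(r["conf"],2)) for r in eyes.find_in(p,"cup")])
print(monitor.read_tcp_rot(),monitor.read_time())
E
```

```text
pics
scene cam [0.829 0.519 1.345]
cup [(array([367., 161.]), 0.91), (array([396., 276.]), 0.72), (array([296., 204.]), 0.61)]
handle [(array([328., 191.]), 0.78), (array([362., 117.]), 0.65)]
lug [(array([309., 191.]), 0.63)]
extractor [(array([299., 202.]), 0.74), (array([310., 193.]), 0.67), (array([403., 325.]), 0.5)]
mount [(array([310., 252.]), 0.55)]
slot [(array([324., 250.]), 0.74)]
home [(array([245., 154.]), 0.18)]
seal_face [(array([310., 250.]), 0.57)]
[(array([352., 103.,  35.,  71.]), 0.91), (array([282., 179.,  60.,  32.]), 0.79), (array([190., 219., 184., 134.]), 0.53)]
top cam [ 0.417 -0.077  1.321]
cup [(array([352., 184.]), 0.87), (array([366., 287.]), 0.6), (array([441., 160.]), 0.49), (array([229., 242.]), 0.18)]
handle [(array([415., 299.]), 0.87), (array([343., 221.]), 0.71)]
lug [(array([348., 197.]), 0.87), (array([392., 295.]), 0.74), (array([184., 185.]), 0.35)]
extractor []
mount [(array([267., 155.]), 0.79)]
slot [(array([257., 167.]), 0.59)]
home [(array([351., 183.]), 0.41)]
seal_face [(array([182., 220.]), 0.63)]
[(array([347., 267.,  94.,  43.]), 0.92), (array([336., 167.,  37.,  69.]), 0.75)]
[-3.142 -0.     0.266] 1.0
```

View pics/scene.png

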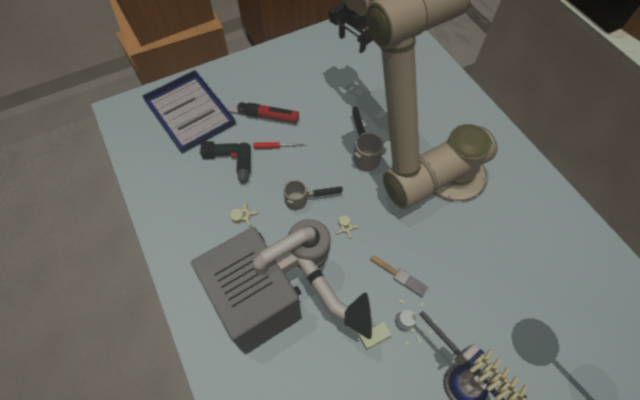

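View pics/top.png

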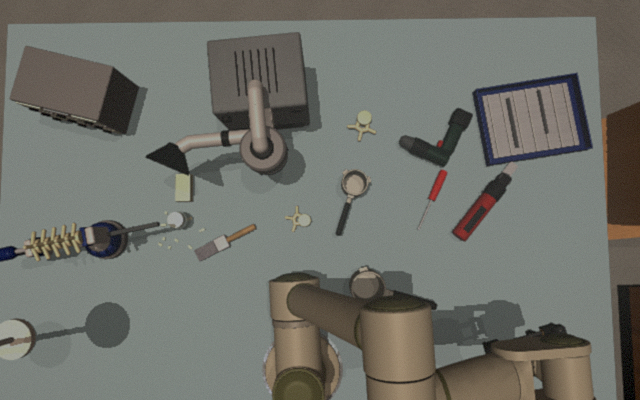

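The scene shows two cups. One is near the base (scene 368,152; top 366,283). The other is near the extractor (scene 296,195; top 355,183). The head is at top (263,150). I'll measure the cup sizes next.

Run:
```python
from h import *
np.set_printoptions(precision=3,suppress=True)
p=eyes.capture("top");s=eyes.capture("scene")
f=p["mtx"][0,0];print("px per mm top at z=.085",f/(1.321-.085)/1000, "scene f",s["mtx"][0,0])
for n,q in(("top",p),("scene",s)):
  for r in eyes.regions_of(q,"cup"):
    print(n,r["box"],r["conf"],r["region"].sum())
def crop(q,c,w,h,k):
    im=q["image"][c[1]-h:c[1]+h,c[0]-w:c[0]+w]; return cv2.resize(im,None,fx=k,fy=k,interpolation=cv2.INTER_CUBIC)
L=[crop(p,(355,195),45,45,4),crop(p,(370,283),45,45,4),crop(s,(310,195),45,45,4),crop(s,(368,145),45,45,4)]
im=np.vstack([np.hstack(L[:2]),np.hstack(L[2:])])
im=cv2.resize(im,(600,600));cv2.imwrite("pics/crop1.png",im[:,:,::-1])
# candidates
print("B base top",onz(p,(352,184),0),"A",onz(p,(366,287),0))
print("B base scene",onz(s,(296,204),0),"A",onz(s,(367,161),0))
print("handleB top",onz(p,(343,221),.039),"scene",onz(s,(328,191),.039))
print("handleA top",onz(p,(415,299),.039),"scene",onz(s,(362,117),.039))
print("mount top",onz(p,(267,155),.155),"scene",onz(s,(310,252),.155), tri([(p,(267,155)),(s,(310,252))]))
```

```text
px per mm top at z=.085 0.34289141876313667 scene f 432.3038429450067
top [349.8, 267.0, 88.9, 44.0] 0.75 1111
top [335.6, 167.1, 34.7, 68.9] 0.7 932
scene [286.4, 181.3, 53.5, 30.0] 0.73 863
scene [227.8, 203.4, 27.6, 25.6] 0.61 310
scene [351.6, 105.0, 34.4, 65.9] 0.58 1131
B base top [ 0.564 -0.161  0.   ] A [ 0.245 -0.2    0.   ]
B base scene [ 0.568 -0.152  0.   ] A [ 0.253 -0.192  0.   ]
handleB top [ 0.448 -0.13   0.039] scene [ 0.454 -0.127  0.039]
handleA top [ 0.214 -0.341  0.039] scene [ 0.184 -0.355  0.039]
mount top [0.63  0.084 0.155] scene [0.632 0.088 0.155] [0.631 0.085 0.149]
```

View pics/crop1.png

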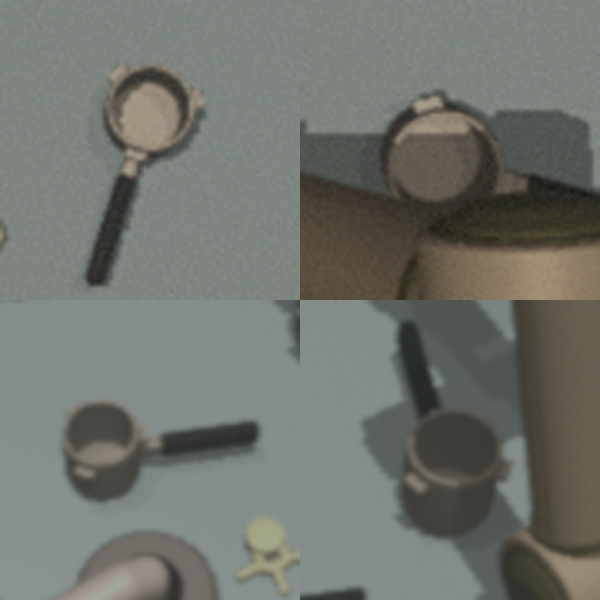

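Cup B measures 81 mm across and cup A 103 mm, so B is the cup to use (near 0.566, -0.157, yaw about -0.24). Next I'll get the wrist camera's mounting and a zoom on the extractor for its yaw.

Run:
```python
from h import *
np.set_printoptions(precision=3,suppress=True)
from scipy.spatial.transform import Rotation as Ro
w=eyes.capture("wrist");T=Ro.from_euler("xyz",monitor.read_tcp_rot()).as_matrix();t=monitor.read_position()
print("cam in tool",T.T@(-w["R"].T@w["t"]-t),"\nRcam->tool\n",T.T@w["R"].T,w["mtx"][0,0])
p=eyes.capture("top")
# handle line in top: dark pixels
def dark(q,box):
    x0,y0,x1,y1=box;g=q["image"][y0:y1,x0:x1].max(2);ys,xs=np.nonzero(g<60);return xs+x0,ys+y0
s=eyes.capture("scene")
for q,b in((p,(332,196,356,240)),(s,(312,183,345,200))):
    xs,ys=dark(q,b); X=np.array([onz(q,(x,y),.045) for x,y in zip(xs,ys)])[:,:2]
    c=X.mean(0);u=np.linalg.svd(X-c)[2][0]; u*=np.sign(u[0]); print(len(xs),"handle centroid",c,"yaw",np.arctan2(u[1],u[0]),"len",np.ptp((X-c)@u))
def crop(q,c,w,h,k):
    return cv2.resize(q["image"][c[1]-h:c[1]+h,c[0]-w:c[0]+w],None,fx=k,fy=k,interpolation=cv2.INTER_CUBIC)
im=np.hstack([crop(p,(235,100),80,75,4)]);cv2.imwrite("pics/crop2.png",im[:,:,::-1])
print(monitor.read_time())
```

```text
cam in tool [ 0.079 -0.    -0.145] 
Rcam->tool
 [[ 0.001 -0.952 -0.305]
 [ 1.     0.001  0.   ]
 [ 0.    -0.305  0.952]] 318.54300717491464
168 handle centroid [ 0.454 -0.128] yaw -0.3281578054796488 len 0.12577331207579623
136 handle centroid [ 0.459 -0.124] yaw -0.3100245247979523 len 0.09628609786552328
1.35
```

View pics/crop2.png

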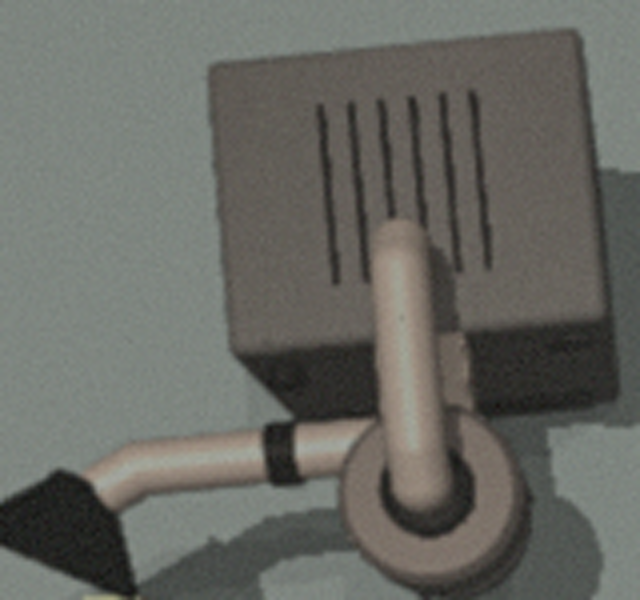

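```bash
cat >> h.py <<'E'
from scipy.spatial.transform import Rotation as Ro
def tool(yaw,tilt):
    """tool down turned by yaw, then tilted so that tool z leans to -tool x by tilt"""
    R=Ro.from_euler("xyz",[np.pi,0,yaw])*Ro.from_euler("y",-tilt)
    return R
CAM=np.array([.079,0,-.145])
E
python3 - <<'E'
from h import *
np.set_printoptions(precision=3,suppress=True)
p=eyes.capture("top")
C=[onz(p,(155+x/4,25+y/4),.24)[:2] for x,y in((212,65),(578,32),(607,318),(235,355))]
a=lambda v:np.arctan2(v[1],v[0])
print("ext yaw",a(C[0]-C[3]),a(C[1]-C[2]),a(C[3]-C[2])-np.pi/2,a(C[0]-C[1])-np.pi/2, "sizes",np.linalg.norm(C[0]-C[3]),np.linalg.norm(C[3]-C[2]))
psi=.09;f=(C[2]+C[3])/2;print("front mid",f,"->axis",f-.105*np.array([np.cos(psi),np.sin(psi)]),"circle",onz(p,(155+431/4,25+495/4),.272))
ax=np.array([.631,.086,.165]);
for ang in(2.75,2.95,3.14):
  for down in(.4,.55,.7,.85):
    for d in(.26,.3):
      dirv=np.array([np.cos(ang),np.sin(ang),0]); tgt=ax+.05*dirv
      R=tool(ang,np.pi/2-down-.31); fw=R.apply([-.305,0,.952]); cam=tgt-d*fw; tcp=cam-R.apply(CAM)
      q=solve_ik(tcp,R.as_euler("xyz")); print(ang,down,d,tcp,fw[2],None if q is None else np.array(q))
E
```

```text
ext yaw 0.08662108664636715 0.09309687875376256 0.09006338352107335 0.08044819482618126 sizes 0.19477439993210754 0.24284450519315826
front mid [0.735 0.09 ] ->axis [0.631 0.081] circle [0.625 0.079 0.272]
2.75 0.4 0.26 [0.513 0.135 0.232] -0.3892453778353979 [ 0.249  0.226  1.847 -1.019  0.562 -0.176]
2.75 0.4 0.3 [0.479 0.149 0.247] -0.3892453778353979 [ 0.312  0.167  1.869 -0.989  0.628 -0.178]
2.75 0.55 0.26 [0.523 0.131 0.242] -0.5224726920862679 [ 0.194  0.211  1.731 -0.617  0.674 -0.599]
2.75 0.55 0.3 [0.491 0.144 0.263] -0.5224726920862679 [ 0.244  0.149  1.743 -0.611  0.742 -0.584]
2.75 0.7 0.26 [0.534 0.126 0.252] -0.6439663960571722 [ 0.14   0.225  1.608 -0.368  0.847 -0.859]
2.75 0.7 0.3 [0.506 0.138 0.277] -0.6439663960571722 [ 0.178  0.163  1.609 -0.37   0.918 -0.842]
2.75 0.85 0.26 [0.547 0.121 0.259] -0.7509980030818088 [ 0.09   0.261  1.48  -0.216  1.043 -1.014]
2.75 0.85 0.3 [0.522 0.131 0.289] -0.7509980030818088 [ 0.117  0.203  1.469 -0.218  1.115 -1.001]
2.95 0.4 0.26 [0.505 0.11  0.232] -0.389245377835398 [ 0.089  0.151  1.951 -0.828  0.289 -0.578]
2.95 0.4 0.3 
[... 751 characters left out ...]
21  0.184 -2.05 ]
3.14 0.4 0.3 [0.466 0.086 0.247] -0.389245377835398 [-0.114  0.009  2.056  0.375  0.235 -2.009]
3.14 0.55 0.26 [0.514 0.086 0.242] -0.5224726920862679 [-0.09   0.11   1.862  0.129  0.464 -1.753]
3.14 0.55 0.3 [0.48  0.086 0.263] -0.5224726920862679 [-0.099  0.019  1.892  0.127  0.526 -1.755]
3.14 0.7 0.26 [0.526 0.086 0.252] -0.643966396057172 [-0.08   0.145  1.713  0.063  0.725 -1.684]
3.14 0.7 0.3 [0.496 0.086 0.277] -0.643966396057172 [-0.087  0.063  1.727  0.063  0.793 -1.687]
3.14 0.85 0.26 [0.54  0.086 0.259] -0.7509980030818088 [-0.071  0.202  1.561  0.034  0.969 -1.654]
3.14 0.85 0.3 [0.513 0.086 0.289] -0.7509980030818088 [-0.076  0.131  1.561  0.034  1.041 -1.656]
```

Run:
```python
from h import *
np.set_printoptions(precision=3,suppress=True)
ang,down,d=2.75,.4,.3
ax=np.array([.630,.084,.165]);dirv=np.array([np.cos(ang),np.sin(ang),0]); tgt=ax+.05*dirv
R=tool(ang,np.pi/2-down-.31); fw=R.apply([-.305,0,.952]); tcp=tgt-d*fw-R.apply(CAM)
arm.reach(tcp,R.as_euler("xyz"))
w=eyes.capture("wrist");save(w,"wrist1");print(monitor.read_time(),monitor.read_position(),tcp)
np.savez("w1.npz",image=w["image"],mtx=w["mtx"],R=w["R"],t=w["t"])
for n in("mount","slot","seal_face"):print(n,[(np.round(r["pixel"],1),round(r["conf"],2)) for r in eyes.place_of(w,n)])
print("axis pts",[proj(w,[.63,.084,z]) for z in(.155,.177,.272)])
```

```text
4.1167 [0.478 0.146 0.247] [0.478 0.147 0.247]
mount []
slot [(array([329. , 185.2]), 0.59)]
seal_face []
axis pts [array([320.833, 202.86 ]), array([320.852, 221.982]), array([320.951, 316.844])]
```

View pics/wrist1.png

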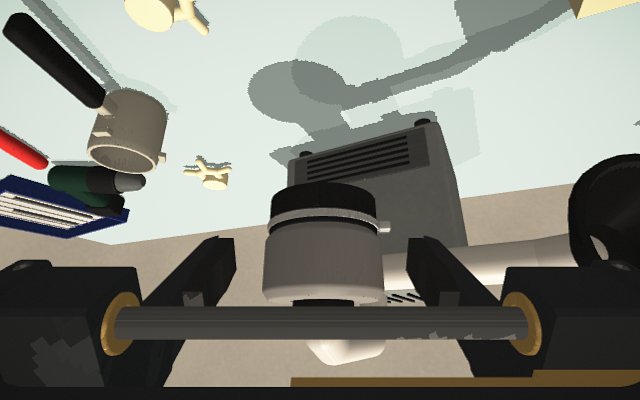

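The picture is upside down. The black collar is at columns 270-377, rows 183-216, with a clamp band and its tab at (384,228). I'll brighten it to look for the ribs.

Run:
```python
from h import *
d=np.load("w1.npz");im=d["image"][172:242,255:400].astype(float)
im=np.clip(255*(im/140)**.5,0,255).astype(np.uint8)
cv2.imwrite("pics/crop3.png",cv2.resize(im,None,fx=5.5,fy=5.5,interpolation=cv2.INTER_CUBIC)[:,:,::-1])
g=d["image"].sum(2).astype(int)
for r in range(186,216,3):print(r,g[r,266:382:2])
```

```text
186 [696 696 696 696 696 694 695 696 696 704 632 213 146  57  52  58  53  55
  53  53  51  55  59  58  57  52  60  58  54  59  50  53  60  53  57  55
  55  49  52  58  59  52  57  47  77 161 217 235 231 230 225 227 231 231
 234 233 234 233]
189 [695 697 696 694 696 696 703 704 465   3  42  56  55  52  56  56  48  59
  52  58  60  57  60  53  53  55  58  54  55  58  59  57  62  50  58  57
  56  52  58  55  55  58  58  63  59  57  54  56  50 157 225 228 230 232
 233 233 234 234]
192 [695 695 695 697 706 712  70  40  53  56  53  58  59  55  53  55  56  54
  58  56  57  58  58  50  55  59  62  55  55  59  56  55  53  59  52  55
  49  58  54  47  59  52  53  60  55  56  65  58  61  55  51  73 217 238
 235 234 233 230]
195 [696 695 696 714 154  39  53  49  50  53  51  49  58  48  59  51  53  58
  61  59  57  57  55  58  58  58  51  54  57  57  57  48  55  51  55  53
  57  52  54  54  57  53  58  57  59  57  62  62  61  55  60  53  50 119
 236 235 233 233]
198 [696 696 712 255  43  51  57  54  51  51  54  57  50  57  57  57  57  58
  57  53  55  54  58  59  54  56  63  59  54  57  53  51  5
[... 609 characters left out ...]
52  54  51  54  50  51  51  57  52  53  47  58  55  52
  53  43  64  75  86  85 106 109 135 141 142 146 148 116 113 112 110  90
  70  58  47  48  51  52  56  52  50  56  54  53  53  53  50  53  54  56
  52 230 237 243]
210 [696 702 415  39  53  56  57  53  51  50  44  56  80 171 230 343 353 351
 335 322 322 331 331 328 327 326 322 322 327 342 328 322 319 322 328 342
 328 339 351 357 357 332 312 248 159 119  52  43  48  53  46  54  51  48
  48 229 242 239]
213 [697 702 378  46  56  45  46 125 215 334 339 336 336 330 332 330 319 319
 321 329 330 325 327 323 323 326 327 332 334 333 322 315 330 329 341 318
 318 347 341 324 341 321 330 338 343 346 339 350 352 214 125  41  45  43
  38 227 244 241]
```

View pics/crop3.png

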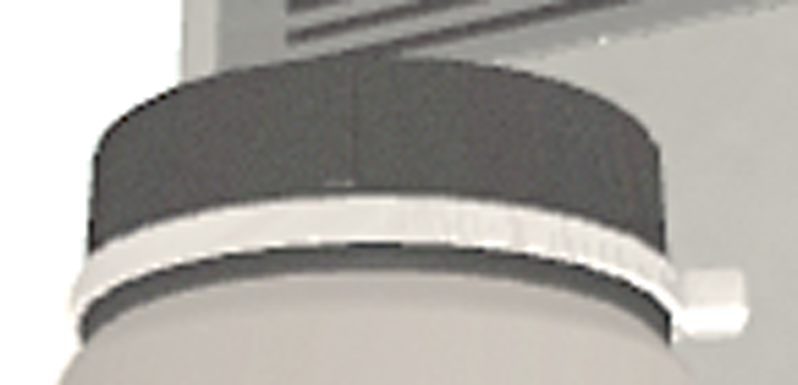

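Run:
```python
from h import *
np.set_printoptions(precision=4,suppress=True,linewidth=150)
ang,down,d=3.2,.55,.28
ax=np.array([.631,.086,.16]);dirv=np.array([np.cos(ang),np.sin(ang),0]); tgt=ax+.05*dirv
R=tool(ang,np.pi/2-down-.31); fw=R.apply([-.305,0,.952]); tcp=tgt-d*fw-R.apply(CAM)
arm.reach(tcp,R.as_euler("xyz"))
w=eyes.capture("wrist");print(monitor.read_time())
np.savez("w2.npz",image=w["image"],mtx=w["mtx"],R=w["R"],t=w["t"])
for n in("mount","slot"):print(n,[(np.round(r["pixel"],1),round(r["conf"],2)) for r in eyes.place_of(w,n)])
im=w["image"][150:260,240:400].astype(float);im=np.clip(255*(im/140)**.5,0,255).astype(np.uint8)
a=cv2.resize(im,None,fx=5,fy=5,interpolation=cv2.INTER_CUBIC)
cv2.imwrite("pics/crop4.png",a[:,:,::-1])
d1=np.load("w1.npz");g=d1["image"].sum(2).astype(float);m=g[189:205,290:350].mean(0);print(m.round(0).astype(int))
print("pred edges axis",proj(w,[.631,.086,.155]))
```

```text
5.9
mount []
slot [(array([345.9, 198.4]), 0.91)]
[55 53 55 54 56 55 55 56 55 55 56 56 56 56 56 56 56 55 56 56 56 58 55 57 56 58 57 55 60 49 53 57 56 57 57 57 57 55 55 55 56 56 56 56 56 57 56 57 57
 55 55 56 55 55 55 54 54 55 56 54]
pred edges axis [320.0806 215.282 ]
```

View pics/crop4.png

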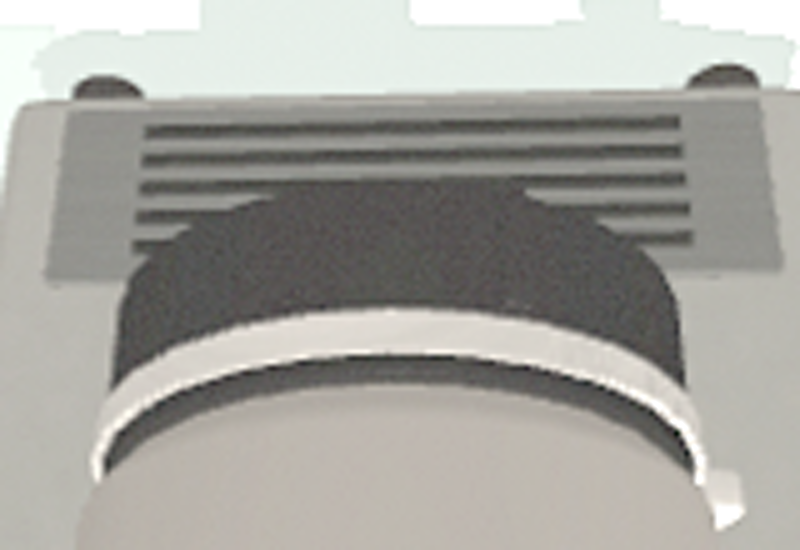

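Run:
```python
from h import *
np.set_printoptions(precision=4,suppress=True)
from scipy.optimize import least_squares
W=[np.load("w1.npz"),np.load("w2.npz")]
rib=[(316.8,205.3),(342.4,211)];edge=[(271.5,375.7),(262.8,376.6)]
t=np.linspace(0,2*np.pi,721)
def res(v,full=False):
    x,y,th,z=v;o=[]
    for w,r,e in zip(W,rib,edge):
        q=proj(w,[x+.058*np.cos(th),y+.058*np.sin(th),z]);o+=list(q-r)
        c=[proj(w,[x+.057*np.cos(a),y+.057*np.sin(a),.168])[0] for a in t];o+=[min(c)-e[0],max(c)-e[1]]
    return np.array(o)
s=least_squares(res,[.631,.086,2.85,.175]);print(s.x,res(s.x), "offset vs nominal",s.x[2]-(np.pi-.59+.088))
```

```text
[0.6337 0.0857 2.8636 0.1783] [ 0.1872 -0.2888 -0.598   0.7452 -0.248   0.2945 -0.2625  0.1158] offset vs nominal 0.22404879114695442
```

Run:
```python
from h import *
np.set_printoptions(precision=4,suppress=True)
y=-.31+np.pi
arm.reach([.452,-.127,.2],[np.pi,0,y])
w=eyes.capture("wrist");print(monitor.read_time());im=w["image"].copy()
for n,z in(("cup",0),("handle",.039),("lug",.066)):
    for r in eyes.place_of(w,n)[:2]:
        q=onz(w,r["pixel"],z);print(n,np.round(r["pixel"],1),round(r["conf"],2),q)
        cv2.circle(im,tuple(int(v) for v in r["pixel"]),4,(255,0,0),1)
# model overlay
c=np.array([.566,-.160]);yw=-.31
cv2.imwrite("pics/wrist2.png",im[:,:,::-1]);np.savez("w3.npz",image=w["image"],mtx=w["mtx"],R=w["R"],t=w["t"])
r=eyes.regions_of(w,"cup");print([(a["box"],a["conf"]) for a in r]);np.save("m3.npy",r[0]["region"])
```

```text
6.9083
cup [319.6 255.8] 0.58 [ 0.5577 -0.1608  0.    ]
handle [318.  172.8] 0.79 [ 0.449  -0.1277  0.039 ]
handle [437.1 134.5] 0.22 [ 0.4476 -0.008   0.039 ]
lug [319.7 250.9] 0.65 [ 0.5179 -0.1478  0.066 ]
[([72.3, 0.0, 166.0, 51.4], 0.68)]
```

View pics/wrist2.png

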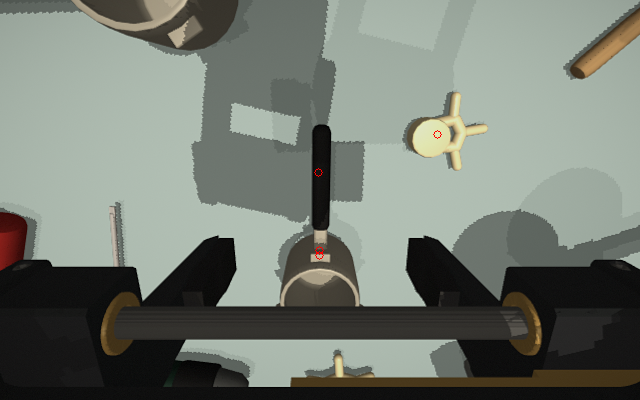

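The wrist view shows the handle at columns 312-330, rows 125-229, and the rim at columns 280-359. It's almost exactly lined up with the tool. I'll compute the final pose, then grasp and lift.

Run:
```python
from h import *
np.set_printoptions(precision=4,suppress=True)
w=np.load("w3.npz")
g=w["image"].astype(int).max(2)
pts=[]
for r in range(135,225,5):
    c=np.nonzero(g[r,300:345]<45)[0]+300; pts.append(((c.min()+c.max())/2,r))
A=np.array([onz(w,p,.050)[:2] for p in pts]);u=A[-1]-A[0];print("yaw",np.arctan2(*(u/np.linalg.norm(u))[::-1]), np.polyfit([p[1] for p in pts],[p[0] for p in pts],1))
col=g[118:240,320];rr=np.nonzero(col<45)[0]+118;print("rows",rr.min(),rr.max())
yaw=np.arctan2(u[1],u[0]);d=np.array([np.cos(yaw),np.sin(yaw)])
e=onz(w,(321,rr.min()),.046)[:2];s=onz(w,(320,rr.max()),.050)[:2];print("end",e,"start",s,"len",np.linalg.norm(e-s),"axis",e+.165*d,s+.06*d,"handle pt",e+.045*d)
```

```text
yaw -0.3191261253225486 [ -0.0157 323.3954]
rows 125 229
end [ 0.4049 -0.1106] start [ 0.5026 -0.1427] len 0.10281212457957042 axis [ 0.5616 -0.1624] [ 0.5596 -0.1615] handle pt [ 0.4476 -0.1247]
```

Run:
```python
from h import *
np.set_printoptions(precision=4,suppress=True)
y=-.319+np.pi
arm.reach([.447,-.1245,.09],[np.pi,0,y])
arm.move_l([.447,-.1245,.020],vel=.08,force_limit=12)
print("pos",monitor.read_position())
hand.move_gripper(0.0,60);print("gap",monitor.read_finger_gap(),monitor.read_grip_force())
w0=eyes.capture("wrist")
f0=np.array(monitor.read_force())
p=monitor.read_position();arm.move_l([p[0],p[1],p[2]+.05],vel=.06)
arm.pause(.2);w=eyes.capture("wrist");print(monitor.read_time(),"dF",np.array(monitor.read_force())-f0,monitor.read_finger_gap(),monitor.read_ft_torque())
im=np.vstack([w0["image"][200:330,220:420],w["image"][200:330,220:420]]);cv2.imwrite("pics/lift.png",cv2.resize(im,None,fx=2.2,fy=2.2)[:,:,::-1])
for n,q in(("w0",w0),("w",w)):
    print(n,[(np.round(r["pixel"],1),round(r["conf"],2)) for r in eyes.place_of(q,"lug")[:1]],[(np.round(r["pixel"],1),round(r["conf"],2)) for r in eyes.place_of(q,"cup")[:1]])
```

```text
pos [ 0.4472 -0.1246  0.0204]
gap 0.0175108075450817 59.999596662819386
11.0 dF [-0.4589  0.4849 -2.169 ] 0.01762707753100825 [ 0.0878  0.0803 -0.0154]
w0 [] []
w [] [(array([319.2, 277.3]), 0.58)]
```

View pics/lift.png

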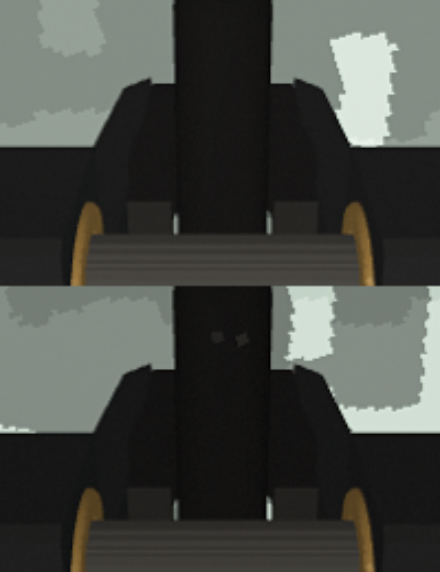

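```bash
cat >> h.py <<'E'
AX=np.array([.633,.0857]);Z0=.0204;L=.12
def pose(h,yaw,ax=AX,l=L):
    """TCP pose that puts the cup's underside centre on ax at height h, cup yaw"""
    a=yaw+np.pi; return [ax[0]+l*np.cos(a),ax[1]+l*np.sin(a),Z0+h],[np.pi,0,a]
E
python3 - <<'E'
from h import *
np.set_printoptions(precision=4,suppress=True)
ys=2.864-np.pi
P,O=pose(.05,ys);print(arm.move_l(P,O,vel=.12,force_limit=15));arm.pause(.2)
f0=np.array(monitor.read_force());print("F",f0,monitor.read_ft_torque(),monitor.read_position(),P,monitor.read_time())
P,O=pose(.076,ys);print(arm.move_l(P,O,vel=.04,force_limit=5))
print("F",np.array(monitor.read_force())-f0,monitor.read_position())
P,O=pose(.096,ys);hit=arm.move_l(P,O,vel=.01,force_limit=2.5)
print(hit,"F",np.array(monitor.read_force())-f0,monitor.read_ft_torque(),"h",monitor.read_position()[2]-Z0,monitor.read_time())
E
```

```text
False
F [ 0.1415 -0.0839 -1.9442] [ 0.0796  0.0227 -0.0262] [0.5176 0.1184 0.0704] [np.float64(0.5175938476034755), np.float64(0.11858495079865791), 0.0704] 13.6583
False
F [-0.5139  0.0426 -0.8228] [0.5175 0.1186 0.0963]
True F [-0.7189  1.389  -0.4877] [0.0599 0.0137 0.025 ] h 0.09296745337899051 16.0417
```

Run:
```python
from h import *
np.set_printoptions(precision=3,suppress=True)
ys=2.864-np.pi
print("F",np.array(monitor.read_force()),monitor.read_ft_torque())
for h in(.096,.0985,.1005):
    P,O=pose(h,ys);hit=arm.move_l(P,O,vel=.01,force_limit=6);arm.pause(.1)
    print(hit,"F",np.array(monitor.read_force()),monitor.read_ft_torque(),"pos",np.array(monitor.read_position()),"h",monitor.read_position()[2]-Z0,monitor.read_time())
    if hit:break
w=eyes.capture("wrist");s=eyes.capture("scene")
for n in("lug","cup","handle"):print(n,[(np.round(r["pixel"],1),round(r["conf"],2)) for r in eyes.place_of(w,n)[:2]],[(np.round(r["pixel"],1),round(r["conf"],2)) for r in eyes.place_of(s,n)[:2]])
P,O=pose(.1,ys);T=np.array(P)
print("exp handle scene",proj(s,[P[0],P[1],.139]))
cv2.imwrite("pics/up.png",np.hstack([cv2.resize(w["image"],(480,300)),cv2.resize(s["image"][170:290,240:400],(320,240)).copy() if 0 else cv2.resize(s["image"][150:300,235:395],(320,300))])[:,:,::-1])
```

```text
F [-0.577  1.305 -2.432] [0.06  0.014 0.025]
False F [-2.116  0.499 -6.004] [ 0.22   0.603 -0.037] pos [0.517 0.119 0.116] h 0.0957181197782194 16.6417
False F [-2.51   0.302 -7.424] [0.304 0.744 0.004] pos [0.517 0.119 0.119] h 0.09841286996531566 17.1417
False F [-3.784  0.572 -6.692] [ 0.3    0.809 -0.007] pos [0.518 0.119 0.121] h 0.10049921882977421 17.5917
lug [] [(array([365., 135.]), 0.85), (array([319.3, 248.5]), 0.38)]
cup [(array([321.5, 392.7]), 0.69)] [(array([367.6, 156.9]), 0.97)]
handle [(array([319.4, 277.4]), 0.81)] [(array([361. , 120.6]), 0.85), (array([346.1, 247.3]), 0.6)]
exp handle scene [348.74  245.965]
```

```bash
cat >> h.py <<'E'
def pose2(h,yaw,tilt,ax=AX,l=L):
    """as pose, tool tilted about the grasp point so that the cup's nose rises by tilt"""
    a=yaw+np.pi; R=tool(a,tilt); g=np.array([ax[0]+l*np.cos(a),ax[1]+l*np.sin(a),Z0+h+.019])
    return list(g+R.apply([0,0,.019])),list(R.as_euler("xyz"))
def wr(yaw):
    """force in radial-out / tangential(ccw) / z, and moments likewise"""
    a=yaw+np.pi;B=np.array([[np.cos(a),np.sin(a),0],[-np.sin(a),np.cos(a),0],[0,0,1]])
    return np.r_[B@monitor.read_force(),B@monitor.read_ft_torque()].round(2)
E
python3 - <<'E'
from h import *
np.set_printoptions(precision=3,suppress=True)
ys=2.864-np.pi
print(wr(ys))
for t in(.02,.04,.06):
    P,O=pose2(.1,ys,t);hit=arm.move_l(P,O,vel=.01,force_limit=8);arm.pause(.1)
    print(t,hit,wr(ys),"h",monitor.read_position()[2]-Z0,monitor.read_time())
    if hit:break
E
```

```text
[ 4.25  0.3  -7.33  0.01 -0.92 -0.03]
0.02 False [ 2.87  0.46 -7.14 -0.03 -0.77 -0.  ] h 0.10011626419569568 18.3417
0.04 False [ 1.9  -0.   -7.4   0.01 -0.77 -0.02] h 0.10008560883998775 18.6917
0.06 False [ 2.59  0.6  -6.86 -0.04 -0.79 -0.03] h 0.10006260525027547 19.0417
```

```bash
cat >> h.py <<'E'
def turn(y0,y1,h,tilt,step=.06,lim=5.,**k):
    n=max(1,int(np.ceil(abs(y1-y0)/step)))
    for y in np.linspace(y0,y1,n+1)[1:]:
        P,O=pose2(h,y,tilt,**k);hit=arm.move_l(P,O,vel=.03,force_limit=lim);w=wr(y)
        print(round(y,3),hit,w,round(monitor.read_time(),2))
        if hit or w[1]<-lim: return y
    return y1
E
python3 - <<'E'
from h import *
ys=2.864-np.pi
turn(ys,ys+.3,.1005,.06)
E
```

```text
-0.218 False [ 2.81 -0.25 -7.04 -0.08 -0.84  0.04] 19.43
-0.158 False [ 2.52 -0.18 -5.8  -0.01 -0.68 -0.03] 19.82
-0.098 False [ 2.55  0.05 -5.22  0.05 -0.6  -0.09] 20.22
-0.038 False [ 3.18  1.57 -5.34  0.07 -0.42  0.12] 20.61
0.022 False [ 1.87  0.71 -4.92 -0.01 -0.32  0.1 ] 21.0
```

Run:
```python
from h import *
ys=2.864-np.pi
turn(ys+.3,ys+.86,.1005,.06)
```

```text
0.078 False [ 0.12 -2.07 -4.64 -0.04 -0.19  0.19] 21.38
0.134 False [ 0.95 -0.6  -3.6  -0.15 -0.02  0.18] 21.75
0.19 False [-0.35 -1.02 -3.41 -0.24  0.03  0.29] 22.12
0.246 False [-1.17 -0.29 -4.26 -0.26  0.11  0.24] 22.5
0.302 False [-2.11 -1.3  -3.59 -0.29  0.18  0.22] 22.88
0.358 False [-1.14 -1.27 -2.24 -0.29  0.23  0.22] 23.25
0.414 False [-1.8  -1.03 -2.93 -0.23  0.3   0.2 ] 23.62
0.47 False [-1.2  -0.28 -2.88 -0.32  0.32  0.17] 24.0
0.526 False [-2.21 -0.91 -2.56 -0.29  0.36  0.09] 24.38
0.582 False [ 2.55  0.19 -4.32 -0.11 -0.27 -0.15] 24.75
```

Run:
```python
from h import *
ys=2.864-np.pi
y=turn(ys+.86,ys+1.04,.1005,.06,step=.02,lim=4.)
print(y-ys)
```

```text
0.6 False [ 6.17 -0.5  -4.72 -0.03 -0.7  -0.21] 25.0
0.618 False [ 6.35 -0.2  -5.02  0.02 -1.03 -0.29] 25.25
0.636 False [ 6.83 -3.23 -4.11 -0.26 -1.12 -0.55] 25.5
0.654 False [ 8.19 -7.52 -3.26 -0.81 -1.1  -0.75] 25.75
0.932
```

Run:
```python
from h import *
ys=2.864-np.pi;y=ys+.918
def go(h,t,l,y=y):
    P,O=pose2(h,y,t,l=l);hit=arm.move_l(P,O,vel=.015,force_limit=7);arm.pause(.05);print(round(y-ys,3),h,t,l,hit,wr(y),round(monitor.read_time(),2))
go(.1005,.06,.12);go(.1005,.06,.1215);go(.0985,.06,.1215);go(.0965,.06,.1215)
```

```text
0.918 0.1005 0.06 0.12 False [ 8.19 -3.29 -3.89 -0.31 -1.19 -0.51] 26.06
0.918 0.1005 0.06 0.1215 False [ 3.49 -4.69 -2.48 -0.42 -0.67 -0.45] 26.36
0.918 0.0985 0.06 0.1215 False [ 4.59 -4.62 -2.58 -0.38 -0.41 -0.42] 26.69
0.918 0.0965 0.06 0.1215 False [ 4.02 -5.25 -1.17 -0.45 -0.29 -0.35] 27.02
```

Run:
```python
from h import *
ys=2.864-np.pi
def go(h,t,l,d,lim=7):
    y=ys+d;P,O=pose2(h,y,t,l=l);hit=arm.move_l(P,O,vel=.015,force_limit=lim);arm.pause(.05);print(d,h,t,l,hit,wr(y),round(monitor.read_time(),2))
go(.0955,.06,.1225,.912);go(.0945,.06,.1230,.908)
for d in(.89,.87,.85,.83): go(.0945,.06,.1230,d,5)
```

```text
0.912 0.0955 0.06 0.1225 False [-1.63 -2.04 -1.88 -0.42  0.43 -0.17] 27.33
0.908 0.0945 0.06 0.123 False [-4.67 -2.    0.81 -0.32  1.15 -0.09] 27.63
0.89 0.0945 0.06 0.123 False [-5.44  0.39 -0.09  0.01  1.14 -0.08] 27.98
0.87 0.0945 0.06 0.123 False [-2.47  0.41 -0.29  0.04  0.86 -0.17] 28.34
0.85 0.0945 0.06 0.123 False [-1.17  0.93  1.01  0.16  0.65 -0.06] 28.7
0.83 0.0945 0.06 0.123 False [-0.48  4.93 -0.47  0.68  0.65  0.07] 29.06
```

Run:
```python
from h import *
ys=2.864-np.pi
def go(h,t,l,d,lim=7):
    y=ys+d;P,O=pose2(h,y,t,l=l);hit=arm.move_l(P,O,vel=.015,force_limit=lim);arm.pause(.05);print(d,h,t,l,hit,wr(y),round(monitor.read_time(),2))
go(.0958,.06,.1224,.87);go(.0958,.06,.1222,.895)
```

```text
0.87 0.0958 0.06 0.1224 False [ 2.99  0.21 -2.41 -0.01 -0.15 -0.01] 29.6
0.895 0.0958 0.06 0.1222 False [ 3.2  -0.66 -2.6  -0.19 -0.23  0.07] 30.0
```

Run:
```python
from h import *
np.set_printoptions(precision=4,suppress=True)
ys=2.864-np.pi;y=ys+.895;a=y+np.pi
hand.move_gripper(.05);arm.pause(.2)
p=np.array(monitor.read_position());u=np.array([np.cos(a),np.sin(a),0])
arm.move_l(list(p+.006*u+[0,0,.07]),vel=.08,force_limit=8)
arm.move_l(list(p+.10*u+[0,0,.09]),vel=.1);arm.pause(.3)
w=eyes.capture("wrist");save(w,"end");print(monitor.read_time(),monitor.read_force())
s=eyes.capture("scene")
E0=lambda r,z:[AX[0]+r*np.cos(a+.0),AX[1]+r*np.sin(a),z]
for n,q in(("wrist",w),("scene",s)):
    print(n,"handle",[(np.round(r["pixel"],1),round(r["conf"],2)) for r in eyes.place_of(q,"handle")[:2]],"exp",[proj(q,E0(.12,z)).round(1) for z in(.128,.133,.138)],"end",[proj(q,E0(.165,z)).round(1) for z in(.128,.133,.138)],"start",proj(q,E0(.06,.147)).round(1))
im=cv2.resize(w["image"],(640,400));cv2.imwrite("pics/end.png",im[:,:,::-1])
```

```text
33.325 [0.5411 0.2106 0.1965]
wrist handle [(array([318.7, 311.1]), 0.83)] exp [array([320. , 306.8]), array([320. , 310.9]), array([320. , 315.2])] end [array([320. , 261.8]), array([320. , 265.4]), array([320. , 269.1])] start [319.9 377.5]
scene handle [(array([329.1, 222. ]), 0.65)] exp [array([327.4, 222.7]), array([327.4, 222. ]), array([327.5, 221.3])] end [array([333.7, 211.2]), array([333.8, 210.5]), array([333.8, 209.8])] start [318.7 236. ]
```

View pics/end.png

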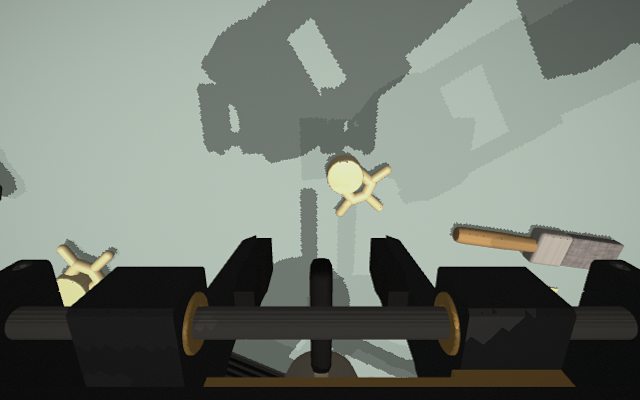

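The cup hangs with its handle at wrist (320,260-375), at the expected height of 0.133 m, and the robot is clear. I'll check that it hangs level from a side view, using numbers only, before handing in.

Run:
```python
from h import *
from scipy.optimize import least_squares
np.set_printoptions(precision=4,suppress=True)
ang,down,d=2.75,.4,.33
ax=np.array([.633,.0857,.15]);dirv=np.array([np.cos(ang),np.sin(ang),0]); tgt=ax+.05*dirv
R=tool(ang,np.pi/2-down-.31); fw=R.apply([-.305,0,.952])
arm.reach(tgt-d*fw-R.apply(CAM),R.as_euler("xyz"));arm.pause(.2)
w=eyes.capture("wrist");save(w,"side");print(monitor.read_time(),monitor.read_force())
g=w["image"].astype(int).max(2)
def pt(r,yaw,z0,pit):
    a=yaw+np.pi;return [AX[0]+r*np.cos(a),AX[1]+r*np.sin(a),z0-r*np.sin(pit)]
obs=[]
y0=2.864-np.pi+.91
for r in np.arange(.075,.156,.01):
    c=proj(w,pt(r,y0,.133,0));col=int(round(c[0]));rows=np.arange(int(c[1])-35,int(c[1])+36);rows=rows[(rows>=0)&(rows<400)]
    k=rows[g[rows,col]<60];obs.append((col,k.mean() if len(k) else np.nan,len(k),c[1]));
print(np.array(obs))
up=lambda r,z0,pit,y:proj(w,pt(r,y,z0,pit))
O=np.array([o for o in obs if o[2]>8 and o[2]<40])
for y in(y0,y0-.05,y0+.04):
    def res(v):
        L=np.array([up(r,v[0],v[1],y) for r in np.arange(.06,.17,.01)]);i=np.argsort(L[:,0]);return np.interp(O[:,0],L[i,0],L[i,1])-O[:,1]
    s=least_squares(res,[.133,0.]);print("yaw",y,"z0,pitch(nose up +)",s.x,np.abs(s.fun).max())
```

```text
35.8417 [-0.5475 -0.3541 -0.4465]
[[262.     181.5     26.     183.2858]
 [253.     179.5     26.     181.2711]
 [244.     177.5     26.     179.1992]
 [235.     175.      27.     177.0676]
 [225.     173.      27.     174.8736]
 [215.     170.5     28.     172.6145]
 [205.     168.      29.     170.2873]
 [195.     165.5     28.     167.889 ]
 [184.     163.      29.     165.4161]]
yaw 0.6324073464102068 z0,pitch(nose up +) [0.1315 0.0064] 0.20307189804447034
yaw 0.5824073464102067 z0,pitch(nose up +) [ 0.1315 -0.018 ] 0.20307190584875912
yaw 0.6724073464102068 z0,pitch(nose up +) [0.1315 0.0258] 0.20307190535794462
```

```bash
python3 -c "
from h import *
print(finish_job(),monitor.read_time())"
```

```text
the job is handed in; nothing more can be done
the job is handed in; nothing more can be done
```

The dust cup hangs locked in the collar, released and within about 0.02 rad of level by camera, and I handed the job in at about 36 s; the measured height (about 62.5 mm below the collar's face, 2 mm camera accuracy) is near the 63 mm limit, and no verdict was returned.

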